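Complete the batch in the trip scale

TASK

The blue tip bucket of the trip scale already holds one black finned attenuator. Set the other attenuator, which lies on the near part of the bench (not the one at the far end near the blue vice), into the bucket, so that the weight of the pair (not your hand) trips it and both drop into the grey tray. Then press the red paddle down until the empty bucket stands fully upright again, and leave both attenuators in the tray.

Things in the scene. Friction and masses are not known exactly. Their poses are not given: they have to be found in the camera images.
- tip_stand: Trip scale: aluminium stand 152 x 320 mm, fixed to the bench. Origin on the bench right under the bucket's hinge; +y = dumping direction, +z up; the hinge runs along x, 130 mm above the bench. Its open grey collecting tray (inside 136 wide in x, y = +29 to +211 mm; floor 8 mm, rim 52 mm above the bench) lies in front of and below the bucket.
- bucket (a joint): Tilt of the bucket, rad: 0 = upright against its stop, 1.2 = tipped against its other stop, spout down to the tray. Over-centre rocker: its counterweight holds it upright empty or with one attenuator; the second trips it as soon as its weight rests on the floor, so let go a little above the floor. It then stays tipped, even empty, until the paddle is pressed.
- bucket_mid (a point): Centre of the blue bucket's floor (top face); moves with it. Upright: 138 mm above the bench, axes as the stand's. Open on top, inside 112 mm along x; flat floor y = -30 to +25 mm, then a spout rising 18 degrees to y = +57. Side walls 29 mm, back wall 25 mm above the floor. The first attenuator lies along y near x = +36 mm; the free place is at x = -18, y = 0 to +10 mm, long axis along y.
- paddle (a point): Top of the red press paddle, 56 mm wide, behind the bucket; moves with it. Upright: y = -73 mm in the stand's frame, about 101 mm above the bench, the face sloping 25 degrees down away from the hinge; tipped: y = -53 mm, about 187 mm up, sloping 44 degrees up. Press straight down with shut fingers at the stand's x = 0, y = -65 mm: 1 to 3 N moves it; near the end it falls home by itself.
- spare_mid (a point): Centre (half-way up, 10 mm) of the attenuator on the bench: black, finned, 20 x 58 x 20 mm with a silver connector at each end, 60 g, long axis = its y axis, lying flat on the bare bench on the robot's side of the scale or to its right (nothing to do with the one far off near the blue vice); grip it across the 20 mm body.
- first_mid (a point): Centre of the like attenuator that lies in the bucket at the start, long axis (y) along the stand's y.
Mind the look-alikes: they are no part of the job. Leave any purple or turquoise look-alike of the part that bears first_mid alone.

How it is judged:
On the way, in this order (a step that is already met when the one before it is completed fails the run):
1. the bucket goes over with the second attenuator in it, without being pushed by the fingers (value of joint bucket above 0.08 rad and x of spare_mid in the frame of bucket_mid between -0.058 and 0.058 m and y of spare_mid in the frame of bucket_mid between -0.045 and 0.075 m and z of spare_mid in the frame of bucket_mid between 0 and 0.05 m and contact force between the fingers and tip_stand below 1 N).
2. the bucket is fully tipped and both attenuators lie in the tray (value of joint bucket above 1 rad and x of spare_mid in the frame of tip_stand between -0.07 and 0.07 m and y of spare_mid in the frame of tip_stand between 0.027 and 0.213 m and z of spare_mid in the frame of tip_stand between 0 and 0.06 m and x of first_mid in the frame of tip_stand between -0.07 and 0.07 m and y of first_mid in the frame of tip_stand between 0.027 and 0.213 m and z of first_mid in the frame of tip_stand between 0 and 0.06 m), for 0.2 s.
At the end, for the whole second after the job is handed in: The empty bucket stands upright against its stop (tilt under 0.06 rad) and at rest, and both attenuators lie still inside the grey tray (their centres between its walls and less than 60 mm above the bench) (value of joint bucket below 0.06 rad and velocity of joint bucket below 0.05 rad/s and x of spare_mid in the frame of tip_stand between -0.07 and 0.07 m and y of spare_mid in the frame of tip_stand between 0.027 and 0.213 m and z of spare_mid in the frame of tip_stand between 0 and 0.06 m and x of first_mid in the frame of tip_stand between -0.07 and 0.07 m and y of first_mid in the frame of tip_stand between 0.027 and 0.213 m and z of first_mid in the frame of tip_stand between 0 and 0.06 m and linear speed of each of spare, first below 0.03 m/s); the robot touches nothing.
It also fails if it takes over 51 s, if anything falls off the work surface, if the arm or the gripper's body presses on something with over 40 N, if the wrist force passes 120 N, or if a joint passes its speed limit or range.

ROBOT

A 6-joint arm with a two-finger parallel gripper is mounted at the origin on the work surface; the furniture and walls round the work are solid. World frame = base frame: x ahead of the robot, y to its left, z up, the work surface at z = 0. Lengths are in m, angles in rad, forces in N, time in s.
With the tool pointing down it reaches from about 0.325 to 0.75 m from the base axis. Payload 7.6 kg.
Tool frame: the origin (TCP) lies at the very end of the fingers, on their centre line; the grasp point (between the pads) lies 19 mm behind it; z points along the fingers, x is the direction in which the jaws open and shut, and the axes are right-handed (so a half turn about z gives the same grasp; the last joint's range is limited). The gripper opens to 85 mm and grips with 20 to 120 N. Pads are 22 mm wide; open, the fingers measure 114 mm over their backs; the gripper's body (76 mm by 85 mm) begins 54 mm behind the grasp point. The pads swing forward as they close: fully open they stand 13 mm farther back than shut.
Start: joints at [1.227, 0.052, 1.401, -0, 1.689, -0.07], TCP at [0.142, 0.505, 0.231] pointing down, gripper open.
Joint ranges: [-2.9, 2.9], [-0.91, 2.17], [0.12, 2.37], [-1.06, 4.2], [0.26, 2.73], [-2.93, 2.93]. Speed limits (rad/s): [2.57, 2.57, 3.01, 3.14, 3.14, 3.14].

INTERFACE

Orientations are given as a 3x3 rotation matrix whose columns are the frame's x, y, z axes.
In Python, from workcell import env, imaging, close_job gives the robot as it stands.
- The arm moves only by the tool servo_tool, never from a script. Its argument "increments" is a list of rows, each an object with "delta_pos": the shift along the tool's x, y, z in mm, a list of three; "rotation": the turn, a rotation vector about the tool's x, y, z in rad, a list of three; "gripper": the gripper command: -1 is shut, 1 is fully open, values between are in proportion. A call has 1 to 12 rows; each row shifts and turns the pose as measured when the row begins, along the tool's axes as they then stand; what a row does not reach is not made up. A row lasts 1/10 s, in which the tool goes at most 50 mm and 8.59 degrees, less where a joint would pass 70% of its speed; a pose out of reach is approached as far as the arm can. A call with a gripper value outside its range is refused whole. The fingers move at their own pace and stop on an object; "force" is the grip in N (left out, the last holds). Time passes only in rows, so rows that do not move let the fingers close. It gives the time, the measured TCP pose, the force and the opening at its end, in the units of the state.
- env.get_state(): the state, without advancing time (a new reading comes with each control period).
- imaging.capture(name): name is "scene" or "top"; returns a dict with "color" (420x560x3 uint8, red, green, blue), "K" (3x3 intrinsics, pixels), "view" (4x4, takes a point from world to camera coordinates). Camera axes: x right, y down, z forward; pixel columns grow to the right and rows downward; lengths in m; the calibration is good to about 2 mm. A picture is of the moment at which its call begins. There is no depth.
- close_job(): hands the job in, once; it reports no verdict.
The state is a dict: "clock": time; "qpos": joint angles; "joint_velocities": joint speeds; "joint_torque": joint torques, N m; "position": TCP position; "eef_rot": TCP orientation; "force": force on the tool from outside, world axes, zero at the start; "torque": the same for the moment, N m; "opening": finger opening in m.
Only numpy, scipy, OpenCV 4.12 (cv2) and the standard library are available. Lean on these libraries where they do the work, as an engineer would, in place of code of your own. Each camera call takes 0.05 s, during which the arm holds its last target. There are 200 camera calls.

## Working session

There is one attempt and no reset: what is moved stays moved. The work goes in short steps, Python scripts to look and compute and a tool call to move; the robot and the scene stay as the last step left them, time stands still between calls to the robot, and variables do not carry over. Pictures are saved under pics/ and viewed, about 8 in all and at most 12, crops included, and the job is handed in when it is done.

Besides the shell and the picture viewer there is one more tool, called after "Call:" by a JSON object that holds its "name" and its "arguments", one argument or row to a line. servo_tool: Moves the arm, as the interface text tells. Its arguments: {"type":"object","properties":{"increments":{"type":"array"},"force":{"type":"number"}},"required":["increments"]}

```bash
mkdir -p pics; cat > h.py <<'E'
import numpy as np, cv2
from workcell import env, imaging, close_job
def cap(n,f=None):
    d=imaging.capture(n)
    if f: cv2.imwrite(f,d['color'][:,:,::-1])
    return d
def ray(d,u,v,z):
    K,V=np.array(d['K']),np.array(d['view']); R,t=V[:3,:3],V[:3,3]
    c=-R.T@t; r=R.T@np.linalg.solve(K,[u,v,1]); return c+r*(z-c[2])/r[2]
def proj(d,p):
    K,V=np.array(d['K']),np.array(d['view']); q=K@(V[:3,:3]@np.array(p)+V[:3,3]); return q[:2]/q[2]
E
python3 - <<'E'
from h import *
import pickle
D={n:cap(n,f'pics/{n}0.png') for n in('top','scene')}
pickle.dump(D,open('d0.pkl','wb'))
im=np.hstack([D[n]['color'] for n in D]);print(im.shape)
for n in D: print(n,np.round(D[n]['K'],1).tolist(),np.round(np.linalg.inv(D[n]['view']),3).tolist())
s=env.get_state();print(s['clock'],s['position'],np.round(s['eef_rot'],3),s['opening'])
E
```

```text
(420, 1120, 3)
top [[535.8, 0.0, 293.0], [0.0, 535.8, 209.6], [0.0, 0.0, 1.0]] [[0.012, -0.996, 0.091, 0.449], [-1.0, -0.013, -0.002, 0.014], [0.004, -0.091, -0.996, 1.383], [0.0, 0.0, 0.0, 1.0]]
scene [[455.8, 0.0, 280.0], [0.0, 455.8, 211.2], [0.0, 0.0, 1.0]] [[-0.823, -0.4, 0.403, 0.033], [-0.568, 0.584, -0.58, 0.775], [-0.003, -0.707, -0.708, 1.041], [0.0, 0.0, 0.0, 1.0]]
0.1 [0.14184501 0.50519096 0.23056414] [[ 0.27   0.963 -0.   ]
 [ 0.963 -0.27  -0.001]
 [-0.001 -0.    -1.   ]] 0.08535861437582802
```

View pics/top0.png

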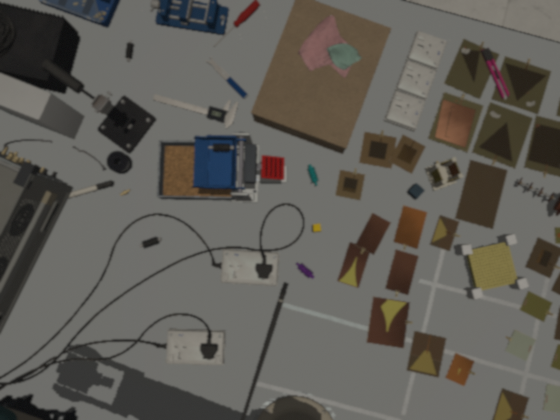

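View pics/scene0.png

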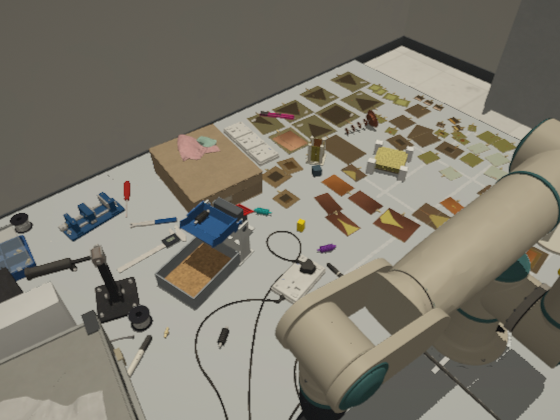

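The black candidates in top are (151,242) on the robot's side of the scale, and (129,50) by the blue vice. The turquoise (313,175) and purple (305,270) ones are decoys. (151,242) fits the description, so I'll enlarge it to confirm and enlarge the stand too.

```bash
python3 - <<'E'
from h import *
import pickle
D=pickle.load(open('d0.pkl','rb'));T=D['top'];S=D['scene']
t=T['color'];s=S['color']
a=cv2.resize(t[120:215,150:300],(600,380),interpolation=cv2.INTER_CUBIC)
b=cv2.resize(t[225:260,130:172],(200,167),interpolation=cv2.INTER_CUBIC)
c=cv2.resize(s[320:355,203:245],(200,167),interpolation=cv2.INTER_CUBIC)
e=cv2.resize(s[180:310,150:290],(236,220),interpolation=cv2.INTER_CUBIC)
o=np.zeros((600,800,3),np.uint8);o[:380,:600]=a;o[:167,600:]=b;o[180:347,600:]=c
f=cv2.resize(s[190:263,165:265],(300,219),interpolation=cv2.INTER_CUBIC);o[381:600,0:300]=f;o[380:600,320:556]=e
cv2.imwrite('pics/c1.png',o[:,:,::-1])
def comp(d,x0,x1,y0,y1,z,nm):
    g=cv2.cvtColor(d['color'],cv2.COLOR_RGB2GRAY)[y0:y1,x0:x1]
    m=(g<60).astype(np.uint8)
    n,l,st,ce=cv2.connectedComponentsWithStats(m)
    k=1+np.argmax(st[1:,4]);ys,xs=np.where(l==k)
    (c,wh,an)=cv2.minAreaRect(np.stack([xs+x0,ys+y0],1).astype(np.float32))
    p=np.stack([ray(d,x+x0,y+y0,z)[:2] for x,y in zip(xs,ys)])
    w,v=np.linalg.eigh(np.cov(p.T)); q=(p-p.mean(0))@v[:,::-1]
    print(nm,st[k],c,wh,an,'world',p.mean(0).round(4),'axis',np.degrees(np.arctan2(v[1,1],v[0,1])).round(1),np.ptp(q,axis=0).round(4))
comp(T,130,172,225,260,.012,'top');comp(S,203,245,320,355,.01,'scene')
hsv=cv2.cvtColor(t,cv2.COLOR_RGB2HSV)
m=((hsv[...,0]>105)&(hsv[...,0]<125)&(hsv[...,1]>130)&(hsv[...,2]>50)).astype(np.uint8);m[:120]=0;m[215:]=0;m[:,:150]=0;m[:,300:]=0
ys,xs=np.where(m);print('blue',cv2.minAreaRect(np.stack([xs,ys],1).astype(np.float32)))
r=((t[...,0]>120)&(t[...,1]<60)).astype(np.uint8);r[:140]=0;r[190:]=0;r[:,:250]=0;r[:,295:]=0
ys,xs=np.where(r);R=cv2.minAreaRect(np.stack([xs,ys],1).astype(np.float32));print('red',R,ray(T,*R[0],.101))
E
```

```text
top [13 13 16 10 97] (150.14999389648438, 241.95001220703125) (6.324554443359375, 15.495159149169922) 71.56504821777344 world [0.4864 0.374 ] axis 108.2 [0.0393 0.0167]
scene [ 15   8  11  17 101] (223.0205535888672, 335.9452209472656) (6.788386821746826, 15.800556182861328) 20.556045532226562 world [0.4871 0.3733] axis 113.9 [0.044  0.0185]
blue ((215.27325439453125, 161.8490447998047), (41.86616516113281, 51.00319290161133), 2.0454084873199463)
red ((0.0, 0.0), (0.0, 0.0), 0.0) [1.08039958 0.74585187 0.101     ]
```

View pics/c1.png

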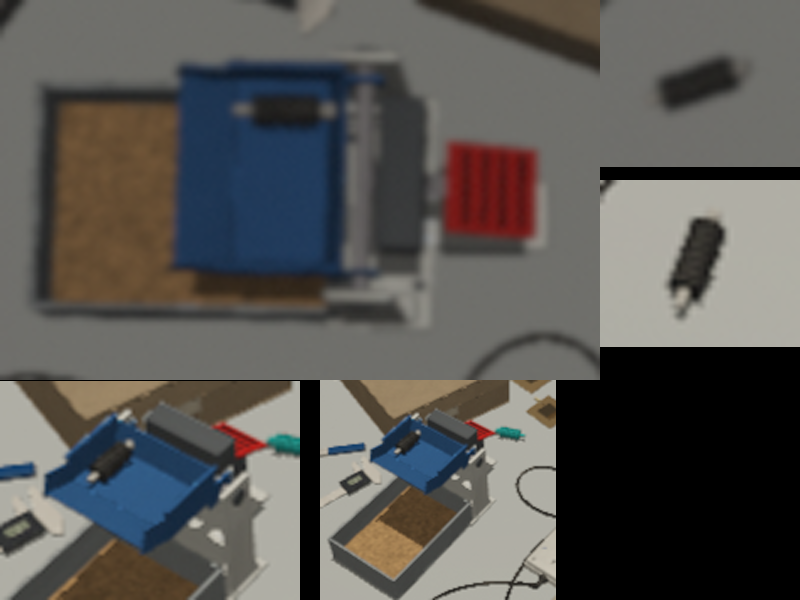

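The crop shows the spare at (151,242) as a black finned body with silver ends, so it is confirmed. The first attenuator lies in the bucket towards world +x, so the stand axes are roughly the world axes. Next I'll get the stand pose from the rim, the paddle and the first attenuator.

```bash
python3 - <<'E'
from h import *
import pickle
D=pickle.load(open('d0.pkl','rb'));T=D['top'];S=D['scene']
t=T['color'];s=S['color']
def P(n,d,u,v,z): print(n,ray(d,u,v,z).round(4))
P('tray TL',T,160,141.5,.052);P('tray BL',T,159,197.5,.052)
P('S tray L(+x+y)',S,155.9,274.9,.052);P('S tray near(-x,+y)',S,195,305.7,.052);P('S tray R(-x,-y)',S,240.7,249.4,.052)
P('spout top',T,194.8,137,.172);P('spout bot',T,193,187,.172)
def mask(d,cond,x0,x1,y0,y1):
    m=np.zeros(cond.shape,np.uint8);m[y0:y1,x0:x1]=cond[y0:y1,x0:x1]
    n,l,st,ce=cv2.connectedComponentsWithStats(m);k=1+np.argmax(st[1:,4]);ys,xs=np.where(l==k)
    R=cv2.minAreaRect(np.stack([xs,ys],1).astype(np.float32));return ce[k],R,xs,ys
hs=cv2.cvtColor(t,cv2.COLOR_RGB2HSV)
c,R,xs,ys=mask(T,((hs[...,0]<8)|(hs[...,0]>172))&(hs[...,1]>150)&(hs[...,2]>70),250,295,145,190)
print('red',c,R,cv2.boxPoints(R).round(1).tolist());P('paddle',T,*c,.101)
g=hs[...,2]
c,R,xs,ys=mask(T,g<55,208,232,140,154);print('first top',c,R);P('first',T,*c,.152)
g=cv2.cvtColor(s,cv2.COLOR_RGB2GRAY)
c,R,xs,ys=mask(S,g<50,190,212,204,224);print('first scene',c,R);P('first',S,*c,.148)
# tray outer edge: gradient lines in top
gt=cv2.cvtColor(t,cv2.COLOR_RGB2GRAY).astype(float)
for y in(150,160,170,180,190): r=gt[y,150:175];print(y,r.astype(int).tolist())
for x in(165,172,180,188): print(x,gt[132:152,x].astype(int).tolist(),gt[188:206,x].astype(int).tolist())
E
```

```text
tray TL [0.7388 0.3481 0.052 ]
tray BL [0.5967 0.3457 0.052 ]
S tray L(+x+y) [0.7342 0.3523 0.052 ]
S tray near(-x,+y) [0.5816 0.3654 0.052 ]
S tray R(-x,-y) [0.6012 0.1524 0.052 ]
spout top [0.7242 0.2385 0.172 ]
spout bot [0.6084 0.2393 0.172 ]
red [271.93973214 167.40848214] ((272.1065368652344, 167.32786560058594), (21.456972122192383, 21.456972122192383), 5.19442892074585) [[260.5, 177.0], [262.3999938964844, 155.6999969482422], [283.79998779296875, 157.60000610351562], [281.79998779296875, 179.0]]
paddle [0.668 0.063 0.101]
first top [221.1171875 147.4921875] ((221.0, 147.5), (7.0, 16.0), 90.0)
first [0.7047 0.1802 0.152 ]
first scene [199.00952381 214.1       ] ((198.86001586914062, 214.97999572753906), (14.600000381469727, 21.400001525878906), 53.13010025024414)
first [0.719  0.1779 0.148 ]
150 [111, 110, 111, 111, 111, 111, 111, 110, 104, 95, 78, 56, 42, 44, 55, 66, 72, 75, 77, 79, 81, 82, 80, 80, 82]
160 [112, 110, 110, 111, 111, 111, 110, 107, 98, 80, 58, 42, 39, 47, 62, 73, 79, 83, 83, 82, 79, 79, 80, 79, 80]
170 [111, 110, 111, 111, 110, 110, 108, 101, 90, 76, 55, 42, 43
[... 262 characters left out ...]
 81, 83, 82]
165 [110, 111, 111, 110, 111, 111, 111, 108, 100, 87, 65, 44, 39, 48, 59, 63, 66, 66, 66, 68] [80, 78, 78, 78, 76, 75, 77, 79, 77, 62, 63, 86, 103, 110, 110, 110, 111, 111]
172 [110, 110, 110, 111, 111, 111, 110, 107, 99, 87, 67, 43, 40, 56, 75, 84, 83, 82, 80, 82] [82, 81, 81, 81, 81, 81, 80, 80, 78, 63, 62, 85, 103, 109, 110, 112, 111, 111]
180 [111, 111, 111, 111, 110, 111, 110, 107, 100, 86, 64, 43, 39, 54, 72, 81, 83, 84, 83, 83] [78, 80, 79, 80, 82, 81, 81, 81, 78, 64, 51, 70, 97, 108, 111, 111, 111, 110]
188 [111, 110, 111, 111, 111, 111, 110, 107, 98, 85, 63, 44, 40, 52, 70, 79, 82, 83, 83, 84] [78, 78, 78, 79, 79, 80, 81, 83, 79, 63, 50, 69, 96, 108, 111, 111, 111, 111]
```

Call:
{"name": "servo_tool", "arguments": {
  "increments": [
    {"delta_pos": [-4,41,0],"rotation": [0,0,0],"gripper": 0.3},
    {"delta_pos": [-4,41,0],"rotation": [0,0,0],"gripper": 0.3},
    {"delta_pos": [-4,41,0],"rotation": [0,0,0],"gripper": 0.3},
    {"delta_pos": [-4,41,0],"rotation": [0,0,0],"gripper": 0.3},
    {"delta_pos": [-4,41,0],"rotation": [0,0,0],"gripper": 0.3},
    {"delta_pos": [-4,41,0],"rotation": [0,0,0],"gripper": 0.3},
    {"delta_pos": [-4,41,0],"rotation": [0,0,0],"gripper": 0.3},
    {"delta_pos": [-3,40,0],"rotation": [0,0,0],"gripper": 0.3},
    {"delta_pos": [-2,30,0],"rotation": [0,0,0],"gripper": 0.3},
    {"delta_pos": [0,0,0],"rotation": [0,0,0.14],"gripper": 0.3},
    {"delta_pos": [0,0,0],"rotation": [0,0,0.14],"gripper": 0.3},
    {"delta_pos": [0,0,0],"rotation": [0,0,0.14],"gripper": 0.3}
  ]
}}

```text
clock: 1.3
position: [0.4887, 0.3695, 0.2218]
eef_rot: [[0.648, 0.762, -0.01], [0.762, -0.648, -0.01], [-0.014, -0.002, -1.0]]
force: [-0.3, -0.1, -0.1]
opening: 0.0558
```

Call:
{"name": "servo_tool", "arguments": {
  "increments": [
    {"delta_pos": [0,0,25],"rotation": [0,0,0.14],"gripper": 0.3},
    {"delta_pos": [0,0,30],"rotation": [0,0,0.14],"gripper": 0.3},
    {"delta_pos": [0,0,30],"rotation": [0,0,0.14],"gripper": 0.3},
    {"delta_pos": [0,0,30],"rotation": [0,0,0.12],"gripper": 0.3},
    {"delta_pos": [0,0,10],"rotation": [0,0,0],"gripper": 0.3},
    {"delta_pos": [0,0,0],"rotation": [0,0,0],"gripper": 0.3}
  ]
}}

```text
clock: 1.9
position: [0.4873, 0.3676, 0.0912]
eef_rot: [[0.954, 0.299, -0.012], [0.299, -0.954, -0.011], [-0.015, 0.007, -1.0]]
force: [0.4, 0.3, 0.3]
opening: 0.0556
```

Call:
{"name": "servo_tool", "arguments": {
  "increments": [
    {"delta_pos": [1,-6,20],"rotation": [0.007,0.015,-0.035],"gripper": 0.3},
    {"delta_pos": [0,0,25],"rotation": [0,0,0],"gripper": 0.3},
    {"delta_pos": [0,0,0],"rotation": [0,0,0],"gripper": 0.3}
  ]
}}

```text
clock: 2.2
position: [0.4883, 0.3749, 0.0499]
eef_rot: [[0.94, 0.341, 0.005], [0.341, -0.94, 0.004], [0.007, -0.002, -1.0]]
force: [0.0, -0.8, -0.4]
opening: 0.0559
```

```bash
python3 - <<'E'
from h import *
s=env.get_state();print(s['position'],np.round(s['eef_rot'],3).tolist())
T=cap('top');S=cap('scene')
p=np.array(s['position']);u,v=proj(T,p).astype(int);a,b=proj(S,p).astype(int);print(u,v,a,b, proj(T,[.487,.3737,.01]),proj(S,[.487,.3737,.01]))
f=lambda d,u,v:cv2.resize(d['color'][v-30:v+30,u-40:u+40],(400,300),interpolation=cv2.INTER_CUBIC)
cv2.imwrite('pics/g1.png',np.hstack([f(T,u,v),f(S,a,b)])[:,:,::-1])
E
```

```text
[0.48829059 0.37494645 0.04994915] [[0.94, 0.341, 0.005], [0.341, -0.94, 0.004], [0.007, -0.002, -1.0]]
145 240 220 327 [150.56688191 241.87621222] [223.17028266 335.59630052]
```

View pics/g1.png

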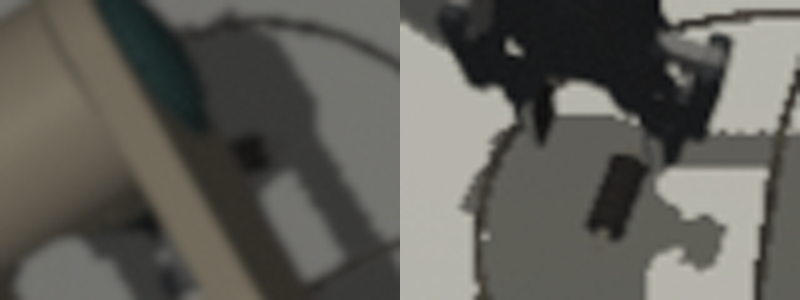

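The scene view shows the spare at crop (617,200), below and midway between the fingertips at (545,135) and (672,160). It is aligned, so I descend and grip.

Call:
{"name": "servo_tool", "arguments": {
  "increments": [
    {"delta_pos": [-1,1,20],"rotation": [0,0,0],"gripper": 0.3},
    {"delta_pos": [0,0,20],"rotation": [0,0,0],"gripper": 0.3},
    {"delta_pos": [0,0,6],"rotation": [0,0,0],"gripper": 0.3},
    {"delta_pos": [0,0,0],"rotation": [0,0,0],"gripper": 0.3}
  ],
  "force": 30
}}

```text
clock: 2.7
position: [0.4951, 0.3785, 0.0177]
eef_rot: [[0.939, 0.343, 0.023], [0.343, -0.939, 0.017], [0.028, -0.008, -1.0]]
force: [0.4, 0.0, 0.1]
opening: 0.0556
```

```bash
python3 - <<'E'
from h import *
s=env.get_state();print(np.round(s['qpos'],3),np.round(s['joint_velocities'],3),s['position'],np.round(s['force'],2),np.round(s['joint_torque'],1), s['clock'])
E
```

```text
[5.930e-01 4.660e-01 1.350e+00 1.000e-03 1.296e+00 2.420e-01] [-0.001 -0.017 -0.02  -0.     0.014 -0.007] [0.49509782 0.37850631 0.01773024] [0.43 0.01 0.13] [ -0.  -50.1 -32.1   0.   -0.2   0. ] 2.7
```

Call:
{"name": "servo_tool", "arguments": {
  "increments": [
    {"delta_pos": [0,0,0],"rotation": [0,0,0],"gripper": 0.3}
  ]
}}

```text
clock: 2.8
position: [0.4958, 0.379, 0.0195]
eef_rot: [[0.939, 0.344, 0.025], [0.343, -0.939, 0.018], [0.03, -0.008, -1.0]]
force: [0.5, 0.0, 0.4]
opening: 0.0554
```

Call:
{"name": "servo_tool", "arguments": {
  "increments": [
    {"delta_pos": [-5,1,8],"rotation": [-0.004,-0.015,0],"gripper": 0.3},
    {"delta_pos": [-5,1,7],"rotation": [-0.004,-0.015,0],"gripper": 0.3},
    {"delta_pos": [-1,0,2],"rotation": [0,-0.002,0],"gripper": 0.3}
  ]
}}

```text
clock: 3.1
position: [0.4872, 0.3741, 0.0045]
eef_rot: [[0.939, 0.344, -0.0], [0.344, -0.939, 0.001], [0.0, -0.001, -1.0]]
force: [-0.8, 0.7, 0.0]
opening: 0.0553
```

Pose is right, so I close with a small drift compensation.

Call:
{"name": "servo_tool", "arguments": {
  "increments": [
    {"delta_pos": [-0.5,0,1],"rotation": [0,-0.002,0],"gripper": -1},
    {"delta_pos": [-0.5,0,1],"rotation": [0,-0.002,0],"gripper": -1},
    {"delta_pos": [-0.5,0,1],"rotation": [0,-0.002,0],"gripper": -1},
    {"delta_pos": [0,0,1],"rotation": [0,-0.002,0],"gripper": -1},
    {"delta_pos": [0,0,1],"rotation": [0,-0.002,0],"gripper": -1},
    {"delta_pos": [0,0,0],"rotation": [0,0,0],"gripper": -1}
  ],
  "force": 30
}}

```text
clock: 3.7
position: [0.4859, 0.3736, 0.0018]
eef_rot: [[0.939, 0.344, -0.01], [0.344, -0.939, -0.003], [-0.011, -0.0, -1.0]]
force: [0.1, 0.1, -1.0]
opening: 0.0191
```

Call:
{"name": "servo_tool", "arguments": {
  "increments": [
    {"delta_pos": [0,0,-25],"rotation": [0,0,0],"gripper": -1},
    {"delta_pos": [0,0,-40],"rotation": [0,0,0],"gripper": -1},
    {"delta_pos": [0,0,-40],"rotation": [0,0,0],"gripper": -1},
    {"delta_pos": [0,0,-40],"rotation": [0,0,0.12],"gripper": -1},
    {"delta_pos": [0,0,-40],"rotation": [0,0,0.12],"gripper": -1},
    {"delta_pos": [0,0,-20],"rotation": [0,0,0.11],"gripper": -1},
    {"delta_pos": [0,0,0],"rotation": [0,0,0],"gripper": -1}
  ]
}}

```text
clock: 4.4
position: [0.4869, 0.3735, 0.2107]
eef_rot: [[1.0, -0.011, -0.015], [-0.011, -1.0, -0.007], [-0.015, 0.007, -1.0]]
force: [-0.0, -0.6, -0.8]
opening: 0.0192
```

Call:
{"name": "servo_tool", "arguments": {
  "increments": [
    {"delta_pos": [20,23,-12],"rotation": [0.007,0.015,0],"gripper": -1},
    {"delta_pos": [27,31,-8],"rotation": [0,0,0],"gripper": -1},
    {"delta_pos": [27,31,0],"rotation": [0,0,0],"gripper": -1},
    {"delta_pos": [27,31,0],"rotation": [0,0,0],"gripper": -1},
    {"delta_pos": [27,31,0],"rotation": [0,0,0],"gripper": -1},
    {"delta_pos": [22,25,0],"rotation": [0,0,0],"gripper": -1},
    {"delta_pos": [6,7,0],"rotation": [0,0,0],"gripper": -1},
    {"delta_pos": [0,0,0],"rotation": [0,0,0],"gripper": -1}
  ]
}}

```text
clock: 5.2
position: [0.6452, 0.1881, 0.2141]
eef_rot: [[1.0, 0.018, -0.017], [0.018, -1.0, -0.004], [-0.017, 0.004, -1.0]]
force: [-0.7, 0.6, -1.6]
opening: 0.0192
```

```bash
python3 - <<'E'
from h import *
s=env.get_state();print(s['position'],np.round(s['eef_rot'],3).tolist())
T=cap('top');S=cap('scene')
for n,p in (('mid',[.667,.183,.138]),('place',[.649,.188,.148]),('first',[.703,.183,.148]),('spout c1',[.723,.24,.148]),('spoutc2',[.611,.24,.148])): print(n,proj(T,p).round(1),proj(S,p).round(1))
p=np.array(s['position']);print(proj(T,p),proj(S,p))
f=lambda d,u,v:cv2.resize(d['color'][v-50:v+50,u-40:u+40],(400,500),interpolation=cv2.INTER_CUBIC)
cv2.imwrite('pics/g2.png',np.hstack([f(T,215,165),f(S,210,210)])[:,:,::-1])
E
```

```text
[0.6452434  0.18812728 0.21414386] [[1.0, 0.018, -0.017], [0.018, -1.0, -0.004], [-0.017, 0.004, -1.0]]
mid [220.3 164.5] [212.6 225.5]
place [217.4 171.4] [216.1 226.8]
first [220.1 148.5] [202.1 217.6]
spout c1 [196.  139.8] [182.3 227.1]
spoutc2 [194.6 187.3] [214.3 245.1]
[213.19748866 168.18524551] [214.56174282 209.93411522]
```

View pics/g2.png

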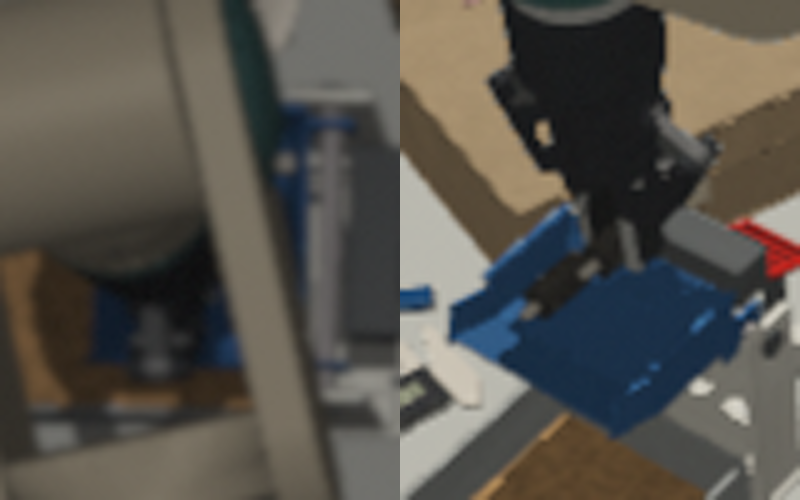

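Predicted and observed points agree: the first attenuator at scene (202,218), and the spout corner within 2 px. The held part is over the free place, so I lower it.

Call:
{"name": "servo_tool", "arguments": {
  "increments": [
    {"delta_pos": [3,0,15],"rotation": [0.004,0.017,0.018],"gripper": -1},
    {"delta_pos": [0,0,20],"rotation": [0,0,0],"gripper": -1},
    {"delta_pos": [0,0,15],"rotation": [0,0,0],"gripper": -1},
    {"delta_pos": [0,0,2],"rotation": [0,0,0],"gripper": -1}
  ]
}}

```text
clock: 5.7
position: [0.6443, 0.196, 0.1618]
eef_rot: [[1.0, 0.011, 0.002], [0.011, -1.0, 0.002], [0.002, -0.002, -1.0]]
force: [0.0, 0.8, -1.0]
opening: 0.0193
```

Call:
{"name": "servo_tool", "arguments": {
  "increments": [
    {"delta_pos": [3,5,6],"rotation": [0,0,0.01],"gripper": -1},
    {"delta_pos": [2,3,6],"rotation": [0,0,0],"gripper": -1},
    {"delta_pos": [0,0,4],"rotation": [0,0,0],"gripper": -1}
  ]
}}

```text
clock: 6.0
position: [0.6497, 0.1892, 0.1468]
eef_rot: [[1.0, 0.003, 0.005], [0.003, -1.0, 0.003], [0.005, -0.003, -1.0]]
force: [-1.0, 1.1, -0.8]
opening: 0.0189
```

Call:
{"name": "servo_tool", "arguments": {
  "increments": [
    {"delta_pos": [0,0,4],"rotation": [0,-0.003,0],"gripper": -1},
    {"delta_pos": [0,0,1],"rotation": [0,0,0],"gripper": -1}
  ]
}}

```text
clock: 6.2
position: [0.65, 0.1889, 0.1415]
eef_rot: [[1.0, 0.002, 0.002], [0.002, -1.0, 0.003], [0.002, -0.003, -1.0]]
force: [0.2, 0.7, -0.2]
opening: 0.0198
```

Call:
{"name": "servo_tool", "arguments": {
  "increments": [
    {"delta_pos": [0,0,-1],"rotation": [0,0,0],"gripper": -0.2},
    {"delta_pos": [0,0,0],"rotation": [0,0,0],"gripper": -0.2},
    {"delta_pos": [0,0,0],"rotation": [0,0,0],"gripper": -0.2},
    {"delta_pos": [0,0,-10],"rotation": [0,0,0],"gripper": -0.2},
    {"delta_pos": [0,0,-25],"rotation": [0,0,0],"gripper": -0.2},
    {"delta_pos": [0,0,-40],"rotation": [0,0,0],"gripper": -0.2},
    {"delta_pos": [0,0,-40],"rotation": [0,0,0],"gripper": -0.2},
    {"delta_pos": [0,0,-20],"rotation": [0,0,0],"gripper": -0.2},
    {"delta_pos": [-30,0,0],"rotation": [0,0,0],"gripper": -1},
    {"delta_pos": [-40,0,0],"rotation": [0,0,0],"gripper": -1},
    {"delta_pos": [-40,0,0],"rotation": [0,0,0],"gripper": -1},
    {"delta_pos": [-40,0,0],"rotation": [0,0,0],"gripper": -1}
  ]
}}

```text
clock: 7.4
position: [0.4986, 0.1876, 0.2882]
eef_rot: [[1.0, -0.0, 0.009], [-0.0, -1.0, 0.005], [0.009, -0.005, -1.0]]
force: [-0.8, 0.4, 0.1]
opening: -0.0001
```

```bash
python3 - <<'E'
from h import *
s=env.get_state();print(s['clock'],s['position'],np.round(s['eef_rot'],3).tolist(),s['force'])
T=cap('top');S=cap('scene')
f=lambda d,u,v:cv2.resize(d['color'][v-62:v+63,u-70:u+70],(400,357),interpolation=cv2.INTER_CUBIC)
cv2.imwrite('pics/g3.png',np.hstack([f(T,220,165),f(S,215,245)])[:,:,::-1])
hs=cv2.cvtColor(T['color'],cv2.COLOR_RGB2HSV)
m=(((hs[...,0]<8)|(hs[...,0]>172))&(hs[...,1]>150)&(hs[...,2]>70)).astype(np.uint8);m[:140]=0;m[195:]=0;m[:,:235]=0;m[:,300:]=0
ys,xs=np.where(m);print(len(xs),xs.min(),xs.max(),ys.min(),ys.max());print(ray(T,xs.mean(),ys.mean(),.187))
E
```

```text
7.4 [0.49860944 0.18763596 0.28820504] [[1.0, -0.0, 0.009], [-0.0, -1.0, 0.005], [0.009, -0.005, -1.0]] [-0.8475257  0.3783362  0.0843636]
389 255 272 148 172
[0.6689276 0.078582  0.187    ]
```

View pics/g3.png

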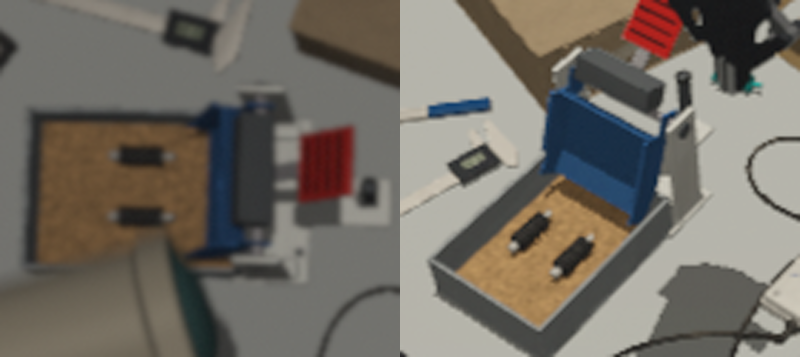

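Both attenuators lie in the tray, at left-crop (140,155) and (140,216). The bucket is tipped and the paddle is at y≈0.079, which matches the stand origin (0.668, 0.133). I press at (0.668, 0.067).

Call:
{"name": "servo_tool", "arguments": {
  "increments": [
    {"delta_pos": [20,15,0],"rotation": [-0.005,-0.009,0],"gripper": -1},
    {"delta_pos": [30,22,0],"rotation": [0,0,0],"gripper": -1},
    {"delta_pos": [35,25,0],"rotation": [0,0,0],"gripper": -1},
    {"delta_pos": [35,25,0],"rotation": [0,0,0],"gripper": -1},
    {"delta_pos": [30,22,0],"rotation": [0,0,0],"gripper": -1},
    {"delta_pos": [15,10,0],"rotation": [0,0,0],"gripper": -1},
    {"delta_pos": [5,3,0],"rotation": [0,0,0],"gripper": -1},
    {"delta_pos": [0,0,0],"rotation": [0,0,0],"gripper": -1}
  ]
}}

```text
clock: 8.3
position: [0.6751, 0.0618, 0.2977]
eef_rot: [[1.0, 0.005, 0.013], [0.005, -1.0, 0.002], [0.013, -0.002, -1.0]]
force: [-0.6, 0.4, 0.4]
opening: -0.0
```

Call:
{"name": "servo_tool", "arguments": {
  "increments": [
    {"delta_pos": [-6,-5,20],"rotation": [-0.002,-0.013,0],"gripper": -1},
    {"delta_pos": [0,0,30],"rotation": [0,0,0],"gripper": -1},
    {"delta_pos": [0,0,25],"rotation": [0,0,0],"gripper": -1},
    {"delta_pos": [0,0,5],"rotation": [0,0,0],"gripper": -1}
  ]
}}

```text
clock: 8.7
position: [0.6683, 0.0704, 0.2202]
eef_rot: [[1.0, 0.008, 0.007], [0.008, -1.0, 0.001], [0.007, -0.001, -1.0]]
force: [-0.2, 0.1, -0.5]
opening: 0.0001
```

Call:
{"name": "servo_tool", "arguments": {
  "increments": [
    {"delta_pos": [0,2,15],"rotation": [0,-0.007,0],"gripper": -1},
    {"delta_pos": [0,1,15],"rotation": [0,0,0],"gripper": -1},
    {"delta_pos": [0,0,15],"rotation": [0,0,0],"gripper": -1},
    {"delta_pos": [0,0,15],"rotation": [0,0,0],"gripper": -1}
  ]
}}

```text
clock: 9.1
position: [0.6696, 0.0688, 0.1628]
eef_rot: [[1.0, 0.01, 0.009], [0.01, -1.0, 0.001], [0.009, -0.001, -1.0]]
force: [0.8, -0.6, 0.2]
opening: -0.0001
```

Call:
{"name": "servo_tool", "arguments": {
  "increments": [
    {"delta_pos": [-1,1,12],"rotation": [0,-0.009,0],"gripper": -1},
    {"delta_pos": [0,0,12],"rotation": [0,0,0],"gripper": -1},
    {"delta_pos": [0,0,12],"rotation": [0,0,0],"gripper": -1},
    {"delta_pos": [0,0,8],"rotation": [0,0,0],"gripper": -1}
  ]
}}

```text
clock: 9.5
position: [0.668, 0.0675, 0.1131]
eef_rot: [[1.0, 0.009, -0.004], [0.009, -1.0, 0.001], [-0.004, -0.001, -1.0]]
force: [0.7, 0.7, -0.4]
opening: -0.0001
```

```bash
python3 - <<'E'
from h import *
s=env.get_state();print(s['clock'],s['position'],s['force'])
S=cap('scene')
cv2.imwrite('pics/g4.png',cv2.resize(S['color'][160:320,120:330],(788,600),interpolation=cv2.INTER_CUBIC)[:,:,::-1])
E
```

```text
9.5 [0.66799185 0.06749719 0.11310918] [ 0.74513714  0.66618707 -0.4015181 ]
```

View pics/g4.png

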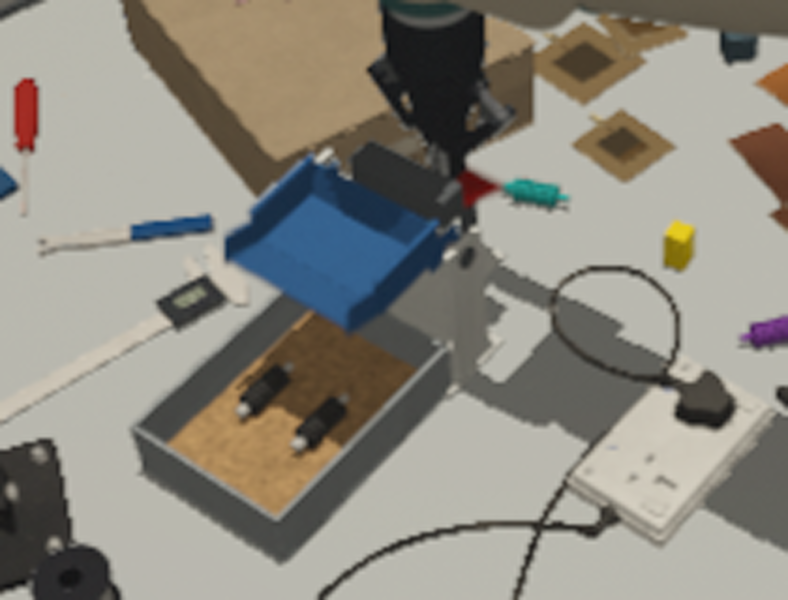

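The bucket is upright and both attenuators are still in the tray, at crop (265,390) and (320,425). I press slightly more to be safe, then retreat up.

Call:
{"name": "servo_tool", "arguments": {
  "increments": [
    {"delta_pos": [0,0,4],"rotation": [0,0,0],"gripper": -1},
    {"delta_pos": [0,0,0],"rotation": [0,0,0],"gripper": -1},
    {"delta_pos": [0,0,-10],"rotation": [0,0,0],"gripper": -1},
    {"delta_pos": [0,0,-25],"rotation": [0,0,0],"gripper": -1},
    {"delta_pos": [0,0,-40],"rotation": [0,0,0],"gripper": -1},
    {"delta_pos": [0,0,-40],"rotation": [0,0,0],"gripper": -1},
    {"delta_pos": [0,0,-40],"rotation": [0,0,0],"gripper": -1},
    {"delta_pos": [-30,0,-10],"rotation": [0,0,0],"gripper": -1},
    {"delta_pos": [-40,0,0],"rotation": [0,0,0],"gripper": -1},
    {"delta_pos": [-40,0,0],"rotation": [0,0,0],"gripper": -1},
    {"delta_pos": [-20,0,0],"rotation": [0,0,0],"gripper": -1},
    {"delta_pos": [0,0,0],"rotation": [0,0,0],"gripper": -1}
  ]
}}

```text
clock: 10.75
position: [0.536, 0.0662, 0.2932]
eef_rot: [[1.0, 0.01, 0.014], [0.009, -1.0, 0.002], [0.014, -0.002, -1.0]]
force: [-0.0, -0.1, 1.3]
opening: 0.0
```

```bash
python3 - <<'E'
from h import *
import pickle
D=pickle.load(open('d0.pkl','rb'))
s=env.get_state();print(s['clock'],s['position'],s['force'])
T=cap('top');S=cap('scene')
for d,b in((D['top'],T),(D['scene'],S)):
    for c in (d,b):
        hs=cv2.cvtColor(c['color'],cv2.COLOR_RGB2HSV)
        m=((hs[...,0]>105)&(hs[...,0]<125)&(hs[...,1]>130)&(hs[...,2]>40)).astype(np.uint8)
        n,l,st,ce=cv2.connectedComponentsWithStats(m);k=min((i for i in range(1,n) if st[i,4]>300),key=lambda i:np.hypot(*(ce[i]-[213,195])));print(st[k],ce[k])
f=lambda d,u,v:cv2.resize(d['color'][v-62:v+63,u-70:u+70],(400,357),interpolation=cv2.INTER_CUBIC)
cv2.imwrite('pics/g5.png',np.hstack([f(T,220,165),f(S,215,245)])[:,:,::-1])
E
```

```text
10.75 [0.53602358 0.06621301 0.29322684] [-0.04996566 -0.06538698  1.30048386]
[ 195  137   43   52 1810] [214.34530387 163.47569061]
[ 193  137   45   51 1745] [213.35816619 159.05902579]
[180 203  59  44 483] [212.67494824 220.91304348]Traceback (most recent call last):
  File "<stdin>", line 10, in <module>
ValueError: min() iterable argument is empty
```

```bash
python3 - <<'E'
from h import *
T=cap('top');S=cap('scene')
f=lambda d,u,v:cv2.resize(d['color'][v-62:v+63,u-70:u+70],(400,357),interpolation=cv2.INTER_CUBIC)
cv2.imwrite('pics/g5.png',np.hstack([f(T,220,165),f(S,215,245)])[:,:,::-1])
E
```

```text
(no output)
```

View pics/g5.png

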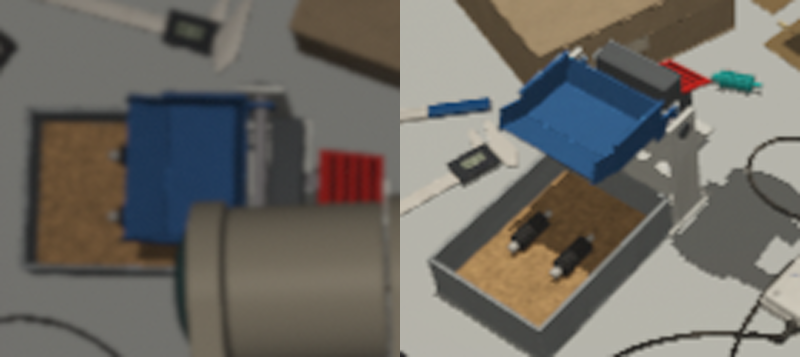

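```bash
python3 - <<'E'
from h import *
import pickle
D=pickle.load(open('d0.pkl','rb'))
T=cap('top')
for y in (145,155,165): 
    for d in (D['top'],T): print(y,d['color'][y,188:202,2].tolist(),d['color'][y,255:290:2,0].tolist())
a=[cv2.cvtColor(d['color'],cv2.COLOR_RGB2GRAY).astype(np.float32)[130:172,186:290] for d in(D['top'],T)]
for sl in ((slice(0,40),slice(75,104)),(slice(0,36),slice(0,20)),(slice(0,40),slice(52,75))): print(cv2.phaseCorrelate(a[0][sl].copy(),a[1][sl].copy()))
E
```

```text
145 [43, 41, 40, 39, 41, 49, 66, 78, 81, 82, 82, 81, 81, 81] [74, 116, 116, 111, 111, 111, 112, 111, 111, 111, 111, 111, 111, 111, 111, 111, 111, 111]
145 [43, 43, 41, 40, 42, 50, 67, 79, 83, 84, 82, 82, 82, 81] [75, 117, 119, 113, 113, 114, 112, 113, 113, 113, 112, 113, 113, 113, 113, 113, 113, 112]
155 [49, 49, 50, 49, 50, 56, 67, 78, 81, 82, 83, 83, 83, 82] [54, 103, 113, 114, 115, 110, 108, 109, 110, 113, 110, 109, 109, 110, 112, 111, 111, 111]
155 [63, 68, 64, 53, 40, 44, 64, 77, 82, 83, 84, 84, 83, 83] [55, 104, 115, 115, 118, 112, 110, 112, 112, 114, 112, 111, 111, 112, 114, 113, 113, 113]
165 [51, 49, 51, 50, 53, 60, 72, 80, 82, 82, 82, 82, 81, 82] [48, 75, 91, 106, 119, 99, 95, 112, 91, 110, 84, 110, 97, 98, 119, 119, 112, 112]
165 [52, 51, 51, 52, 54, 62, 74, 81, 84, 84, 84, 83, 83, 84] [49, 75, 92, 108, 121, 101, 97, 114, 92, 111, 86, 112, 98, 100, 121, 121, 113, 113]
((-0.06143988189533367, 0.01894696618946412), 1.014666156967481)
((-0.06645130566398905, 0.047220576907200495), 0.8902075933085547)
((-0.020039803288556257, -0.0017676239802355553), 0.9852676086127758)
```

The bucket and paddle are back at their original pixels within 0.1 px, so the bucket is fully upright. I'm handing in.

```bash
python3 -c "
from h import *
print(close_job())"
```

```text
the job is handed in; nothing more can be done
None
```

The job is done and handed in at about 11 s of the 51 s allowed; `close_job` gives no verdict, so the outcome rests on my own checks.

- **What I did:** I gripped the spare attenuator on the bench and let it go about 2–3 mm above the bucket floor at the free place. After I had withdrawn, the bucket was fully tipped and both attenuators lay in the grey tray. I then pressed the red paddle down with shut fingers and retreated clear.
- **Last checks:**
  - The final pictures show both attenuators in the tray.
  - The empty bucket and the paddle are within 0.1 px of their original upright position.
  - The arm is touching nothing.
- **What went wrong or disagreed:**
  - The arm drifted several millimetres and tilted slightly between rows, so I corrected it at each step.
  - The measured bucket position first looked about 50 mm off. That was because the bucket centre lies about 50 mm ahead of the hinge, and the second view confirmed it.
  - One colour-mask check on the scene picture failed. I replaced it with a direct comparison of the top view before and after.
  - I did not see the trip itself, because no picture was taken while the bucket went over.

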